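# Clear the over-long bolt and close the parts box

## Robot

A 6-joint arm with a two-finger parallel gripper is mounted at the origin on the work surface. World frame = base frame: x ahead of the robot, y to its left, z up, the work surface at z = 0. Lengths are in m, angles in rad, forces in N, time in s.
With the tool pointing down it reaches from about 0.35 to 0.775 m from the base axis. Payload 5.5 kg.
Tool frame: the origin (TCP) lies on the centre line of the jaws, within the pads' length; the fingertips stand 11 mm ahead of it and the grasp point (between the pads) lies 8 mm behind it; z points along the fingers, y is the line along which they close (so a half turn about z gives the same grasp; the last joint's range is limited). The gripper opens to 85 mm and grips with 20 to 120 N. Pads are 22 mm wide; open, the fingers measure 114 mm over their backs; the gripper's body (76 mm by 85 mm) begins 54 mm behind the grasp point. The pads swing forward as they close: fully open they stand 13 mm farther back than shut.
Start: joints at [-1.467, 0.313, 0.046, 1.304, 0, 1.431], TCP at [0.139, -0.558, 0.242] pointing down, gripper open.
Joint ranges: [-2.76, 2.76], [-0.86, 1.69], [-1.03, 1.26], [-2.2, 2.34], [-1.47, 1.5], [-3.14, 3.14]. Speed limits (rad/s): [2.57, 2.57, 3.14, 3.14, 3.14, 3.14].

## Interface

Orientations are given as a unit quaternion [w, x, y, z].
In Python, from workcell import get_state, eyes, env gives the robot as it stands.
- The arm moves only by the shell command python3 -m inch 'ROWS' [OPENING] [FORCE]. ROWS is JSON, one flat list of numbers, 4 for each row, row after row: the shift along the tool's x, y, z in cm, then the turn about the tool's z in rad. A call has exactly 5 rows; each row shifts and turns the commanded pose from where the row before left it, along the tool's axes as they then stand; what a row does not reach is not made up. A row lasts 1/12 s, in which the tool goes at most 41.7 mm and 7.16 degrees, less where a joint would pass 70% of its speed; a pose out of reach is approached as far as the arm can. A call is refused whole if a number of a shift passes 4.17 or a number of a turn 0.125, either way. A call with a gripper value outside its range is refused whole. OPENING is the opening, from -1 (shut) to 1 (fully open), set as the call begins (- or left out, the last holds). The fingers move at their own pace and stop on an object; FORCE is the grip in N (left out, the last holds). Time passes only in rows, so rows that do not move let the fingers close, or fill a call up. It gives the time, the measured TCP pose, the force, the opening and the grip force at its end, in the units of the state.
- get_state(): the state, without advancing time (a new reading comes with each control period).
- eyes.read_camera(name): name is "scene" or "top" or "wrist"; returns the picture (384x512x3 uint8, red, green, blue); there is no depth.
- eyes.camera_info(name): a dict with "fovy" (degrees; the focal length in pixels is half the picture's height over the tangent of half this angle, whatever the lens; pixels are square), "cx", "cy" (the principal point, pixels), "xyz" and "orientation" of the camera in the world. Camera axes: x right, y down, z forward; pixel columns grow to the right and rows downward; lengths in m; the calibration is good to about 2 mm. The wrist camera is an equidistant fisheye: a pixel r from the principal point sees the ray r / f radians off the axis. A picture is of the moment at which its call begins: read the wrist's pose just before it. camera_info takes no time and is no camera call; for the wrist camera it gives the pose at the moment of the call.
- env.hand_in(): hands the job in; it is judged then, once.
The state is a dict: "clock": time; "joint_pos": joint angles; "qvel": joint speeds; "tau": joint torques, N m; "tcp_pos": TCP position; "orientation": TCP orientation; "wrist_force": force on the tool from outside, world axes, zero at the start; "ft_torque": the same for the moment, N m; "finger_gap": finger opening in m; "grip_force": force on a finger pad.
Only numpy, scipy, OpenCV 4.12 (cv2) and the standard library are available. Lean on these libraries where they do the work, as an engineer would, in place of code of your own. Each camera call takes 0.05 s, during which the arm holds its last target. There are 200 camera calls.

## Task

One of the three titanium hex bolts standing in the rack inside the clear parts box is too long for the lid to shut: draw that long bolt straight up out of the rack and stand it, head up, in the empty pocket of the white nylon caddy, lowering it in rather than dropping it. Then lower the lid of the box until it is fully closed, without letting it slam (the latch stays undone). Leave the two short bolts in the rack and the adapter in its pocket of the caddy, do not tip the caddy, and do not disturb the bottle, the spanner or the spacer.

Things in the scene. Friction and masses are not known exactly. Their poses are not given: they have to be found in the camera images.
- box: Clear acrylic parts box, fixed to the bench. Outside 140 (x) x 190 (y) x 92 high mm, walls 5, inner floor 6 above the bench. Origin: centre of its underside; x points from the front wall (with the chrome toggle latch, which stands up to 20 mm out from that wall, up to 75 mm high, and is not used) to the hinged back wall; y along the hinge.
- lid (a joint): Angle of the box's lid in rad: 0 closed, 1.57 upright, stop at 1.95 (leaning back beyond the box). A 5 mm acrylic panel, 144 from hinge to front edge and 190 wide, 0.18 kg, on friction hinges (about 0.2 N m) so it stays at whatever angle it is left. Closed, the panel lies from 92 to 97 mm above the bench.
- lid_hinge (a point): Middle of the lid's hinge axis, on the top of the box's back wall (70 mm behind the box's centre, 92 above the bench). Its frame is fixed in the lid: y along the hinge axis, -x along the panel towards its front edge, z out of its outer face (the upper one when closed).
- lid_edge (a point): Point on the lid's finger strip, a clear bar 120 long, 10 wide and 10 high along the front edge on the outer face; this point is the middle of the strip's top, 139 mm along the panel from the hinge axis and 15 mm out from the panel's inner face. Axes as lid_hinge.
- rack: White nylon block fixed inside the box, 50 (x) x 134 (y) x 46 high mm, its underside on the box's inner floor and its top 52 mm above the bench. Three bores 19 wide and 40 deep in a row along its y, 42 apart, the middle one at its centre. Origin: centre of its underside.
- bolt_long: The long titanium hex bolt: shank 16 diameter and 125 long, hex head 24 across flats and 10 high on top, 0.13 kg. It stands in one of the rack's bores (any of the three), its head 65 mm above the short bolts' heads. Origin: centre of the shank's lower end; z along the bolt to the head; one pair of the head's flats faces along its +-x, the other pairs at 60 and 120 degrees from this.
- bolt_long_head (a point): Centre of the long bolt's head, 130 mm from the shank's lower end along the bolt.
- bolt_short_a: Short titanium hex bolt, shank 16 diameter and 60 long, head 24 across flats and 10 high, standing in another bore of the rack; its head ends 10 mm below the box's rim. Origin: centre of the shank's lower end, z to the head.
- bolt_short_b: The other short titanium hex bolt, like bolt_short_a, in the remaining bore.
- caddy: White nylon caddy, loose, 0.5 kg, open at the top: 54 (x) x 103 (y) x 80 high mm, walls 5, floor 5 thick, with a foot flange 4 high that stands 4 out all round. A divider 5 thick across its middle makes two square pockets 44 x 44 mm, side by side along y. Origin: centre of its underside. It may stand turned any way round.
- empty_pocket (a point): Centre of the inner floor of the caddy's empty pocket, 24.5 mm to -y of the caddy's centre, 5 mm above the bench. Axes as the caddy.
- adapter: Blue anodized torque adapter standing loose in the caddy's other pocket: foot 28 diameter, 18 to 23 diameter above, steel square on top, 121 high in all, so its top is 126 mm above the bench. Origin: centre of its foot.
- bottle: White solvent dispenser bottle with a grey cap, standing between the box and the caddy, 66 diameter and 200 high, 0.35 kg. Origin: centre of its underside. Bystander.
- spanner: Polished steel spanner, 160 mm long, lying flat near the robot. Origin: under its middle, x along it. Bystander.
- spacer: Grey ceramic spacer ring, 32 outside, 16 inside, 20 high, lying flat beside the spanner, on its far side from the robot. Origin: centre of its underside. Bystander.

How it is judged:
By the outcome, as a careful person would: the job done as asked, in the order asked, and still so for the second after the job is handed in, with the robot touching nothing.
It also fails if it takes over 64 s, if anything falls off the work surface, if the arm or the gripper's body presses on something with over 40 N, if the wrist force passes 120 N, or if a joint passes its speed limit or range.

## Working session

There is one attempt and no reset: what is moved stays moved. The work goes in short steps, Python scripts to look and compute and a shell command to move; the robot and the scene stay as the last step left them, time stands still between calls to the robot, and variables do not carry over. Pictures are saved under pics/ and viewed, at most 10 in all, crops included, and the job is handed in when it is done.

```bash
ls; mkdir -p pics; python3 - <<'E'
from workcell import get_state, eyes, env
import cv2,json
s=get_state();print(s)
for n in("scene","top","wrist"):
    i=eyes.camera_info(n);print(n,i)
    im=eyes.read_camera(n);cv2.imwrite(f"pics/{n}0.png",im[:,:,::-1])
E
```

```text
pics
{'clock': 0.0, 'joint_pos': array([-1.46659685e+00,  3.13985399e-01,  4.49740304e-02,  1.30359485e+00,
        9.49022933e-06,  1.43123030e+00]), 'qvel': array([-0.00029953, -0.00143875,  0.0004513 , -0.00073804,  0.00040217,
       -0.00065867]), 'tau': array([-4.46117137e-04, -4.80623031e+01,  2.98535156e+01,  1.91887363e-02,
       -3.92478796e-04, -7.50009036e-06]), 'tcp_pos': array([ 0.13874187, -0.55750444,  0.24141536]), 'orientation': array([-9.04721787e-04,  9.92581082e-01,  1.21581152e-01,  2.07459671e-05]), 'wrist_force': array([ 0.34452458, -0.43572606, -0.10476435]), 'ft_torque': array([ 0.00224189, -0.02176647, -0.00754718]), 'grip_force': 0.0, 'finger_gap': 0.08515649573533367}
scene {'fovy': 53.87793773573565, 'cx': 250.0756708379675, 'cy': 191.4972744835694, 'xyz': array([ 0.84723145, -0.48515569,  0.58205107]), 'orientation': array([-0.40852508,  0.85455612,  0.2871737 , -0.14273177])}
top {'fovy': 45.20207971785457, 'cx': 258.838638778601, 'cy': 195.22584661007113, 'xyz': array([ 0.32331522, -0.01759036,  1.12186606]), 'orientation': array([ 0.05474355, -0.69727784,  0.71326187, -0.0454342 ])}
wrist {'fovy': 65.70646984690485, 'cx': 255.5245827118531, 'cy': 188.43433198521558, 'xyz': array([ 0.21412837, -0.54040901,  0.37335811]), 'orientation': array([ 0.12007914,  0.77875604, -0.6084434 , -0.09442801])}
```

View pics/scene0.png

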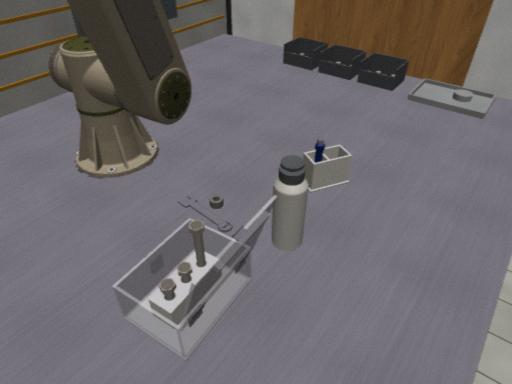

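View pics/top0.png

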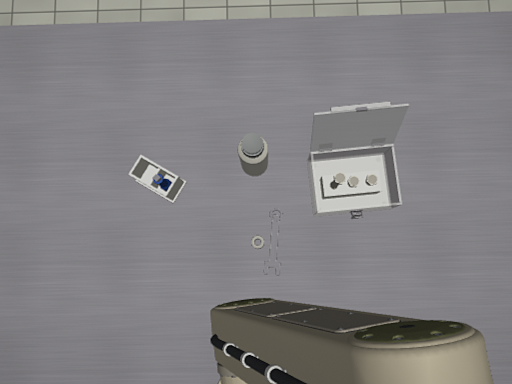

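The scene view shows the box with the long bolt in the bore farthest to the image's right (198,240), the bottle at (290,205) and the caddy at (325,168). The top view shows the box near (355,180), the bottle (253,150), the caddy (157,178), the spanner (273,240) and the spacer (258,242). Next I'll look at an enlarged crop.

```bash
python3 - <<'E'
import cv2,numpy as np
t=cv2.imread('pics/top0.png');s=cv2.imread('pics/scene0.png')
r=lambda im,x,y,w,h,k:cv2.resize(im[y:y+h,x:x+w],None,fx=k,fy=k,interpolation=cv2.INTER_CUBIC)
a=r(t,300,95,120,130,4.6) # 552x598
cv2.imwrite('pics/a.png',a)
b=r(t,120,145,75,65,5) ;c=r(s,295,130,65,65,5)
canvas=np.zeros((330,720,3),np.uint8);canvas[:b.shape[0],:b.shape[1]]=b;canvas[:325,385:385+325]=c
cv2.imwrite('pics/b.png',canvas)
E
```

```text
(no output)
```

View pics/a.png

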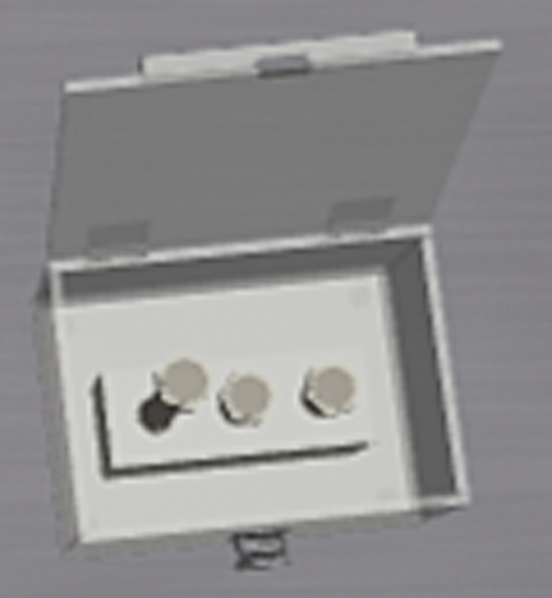

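View pics/b.png

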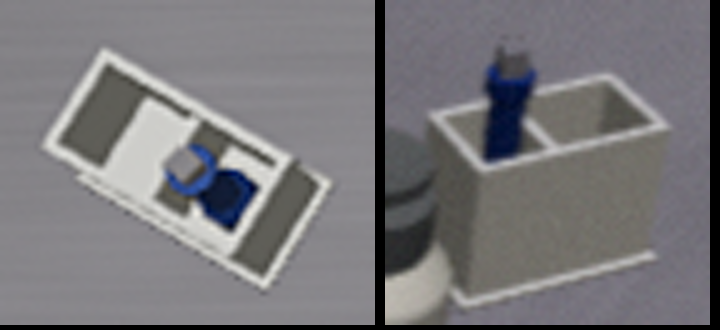

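```bash
cat > h.py <<'E'
import numpy as np, cv2
from workcell import get_state, eyes, env
from scipy.spatial.transform import Rotation as R
from scipy.optimize import least_squares
rot=lambda q:R.from_quat([*q[1:],q[0]]).as_matrix()
def proj(n,P,i=None):
    i=i or eyes.camera_info(n); f=192/np.tan(np.radians(i['fovy']/2))
    p=(np.atleast_2d(P)-i['xyz'])@rot(i['orientation'])
    if n=='wrist':
        r=np.hypot(p[:,0],p[:,1]); k=np.arctan2(r,p[:,2])/np.maximum(r,1e-9)
    else: k=1/p[:,2]
    return np.c_[f*p[:,0]*k+i['cx'],f*p[:,1]*k+i['cy']]
def T(x,y,yaw,P):
    P=np.atleast_2d(np.array(P,float)); c,s=np.cos(yaw),np.sin(yaw)
    return np.c_[x+c*P[:,0]-s*P[:,1],y+s*P[:,0]+c*P[:,1],P[:,2]]
def lid(th,d,y,o): # point d along panel, o out of inner face, box frame
    return [.07-d*np.cos(th)+o*np.sin(th), y, .092+d*np.sin(th)+o*np.cos(th)]
E
cat > fit.py <<'E'
from h import *
A=lambda L:(np.array(L)+.5)/4.6-.5+[300,95]
# bolts: head top centres
def bolt(uvt,uvs,z0):
    return least_squares(lambda p:np.r_[(proj('top',p)-uvt).ravel(),(proj('scene',p)-uvs).ravel()],[.5,-.2,z0]).x
print('top-only at known z; and 2-cam:')
for uv,sc,z in(((185,381),(197,226.5),.147),((248,398),(185,268.5),.082),((332,388),(168,285),.082)):
    uv=A([uv]); p=least_squares(lambda p:(proj('top',[*p,z])-uv).ravel(),[.5,-.2]).x
    print(p,bolt(uv,np.array([sc]),z))
rim=A([(50,265),(432,232),(467,503),(75,545)])
bx=[(.07,.095,.092),(.07,-.095,.092),(-.07,-.095,.092),(-.07,.095,.092)]
r=least_squares(lambda q:(proj('top',T(*q,bx))-rim).ravel(),[.5,-.25,0]);b=r.x;print('box',b,r.fun.round(1))
ed=A([(65,88),(500,45)])
r=least_squares(lambda t:(proj('top',T(*b,[lid(t[0],.144,.095,0),lid(t[0],.144,-.095,0)]))-ed).ravel(),[1.7]);print('lid',r.x,r.fun)
c1=(np.array([(103,50),(45,147),(265,288),(328,183)])+.5)/5-.5+[120,145]
c2=np.array([(668,125),(610,78),(432,115),(485,168)]);c2=(c2-[385,0]+.5)/5-.5+[295,130]
cx=[(-.027,-.0515,.08),(.027,-.0515,.08),(.027,.0515,.08),(-.027,.0515,.08)]
for w in(0,1):
  r=least_squares(lambda q:np.r_[(proj('top',T(*q,cx))-c1).ravel(),w*(proj('scene',T(*q,cx))-c2).ravel()],[.5,.2,2.58]);c=r.x
  print('caddy',c,r.fun.round(1),'pocket',T(*c,(0,-.0245,.005)))
bo=least_squares(lambda p:(proj('top',[*p,.2])-[252,144]).ravel(),[.5,0]).x;print('bottle',bo)
E
python3 fit.py
```

```text
top-only at known z; and 2-cam:
[ 0.4969848  -0.18046675] [ 0.49775726 -0.18067004  0.14409883]
[ 0.49925382 -0.22207663] [ 0.50029557 -0.22217223  0.07867025]
[ 0.50327543 -0.26384479] [ 0.50384106 -0.26392927  0.08025701]
box [ 0.50399685 -0.22425381  0.06731175] [-0.4 -0.3 -0.5 -0.6  0.1  1.2  0.7 -0.3]
lid [1.90306161] [ 0.3938141  -0.46141145  0.27850274  0.32034313]
caddy [0.51790612 0.22895769 2.57979701] [ 4.1  2.3  2.9  2.6 -3.5 -2.9 -3.5 -1.9 -0.   0.  -0.  -0.  -0.   0.
 -0.   0. ] pocket [[0.53095743 0.24969204 0.005     ]]
caddy [0.52173826 0.23208084 2.5862217 ] [ 2.6  0.8  1.6  1.2 -4.7 -4.6 -4.8 -3.6 -1.2  1.2 -1.5 -0.5 -2.8  0.4
 -2.9  1.6] pocket [[0.53465609 0.25289861 0.005     ]]
bottle [0.56154281 0.00488344]
```

```bash
cat >> h.py <<'E'
def go(p,yaw=None):
    s=get_state(); M=rot(s['orientation']); d=(np.array(p)-s['tcp_pos'])@M*100
    y=np.arctan2(M[1,0],M[0,0]); print('t',round(float(s['clock']),2),'shift cm',d.round(2),'yaw',round(y,3),'z-axis',M[:,2].round(3), 'turn' , None if yaw is None else round((y-yaw+np.pi)%(2*np.pi)-np.pi,3))
E
sed -i '/^c1=/,/^cx=/d' fit.py; sed -i "/^for w in(0,1)/i c1=(np.array([(103,50),(45,147),(235,255),(295,160),(265,288),(328,183)])+.5)/5-.5+[120,145]\nc2=np.array([(668,125),(610,78),(432,115),(485,168)]);c2=(c2-[385,0]+.5)/5-.5+[295,130]\ncx=[(-.027,-.0515,.08),(.027,-.0515,.08),(.027,.0515,.08),(-.027,.0515,.08)]\ncf=cx+[(.031,.0555,.004),(-.031,.0555,.004)]" fit.py
sed -i "s/(proj('top',T(\*q,cx))-c1)/(proj('top',T(*q,cf))-c1)/" fit.py
python3 fit.py | grep -A2 caddy; python3 -c "
from h import *
go([.43,-.18,.30]); print(rot(eyes.camera_info('wrist')['orientation']).round(2))"
```

```text
caddy [0.52491611 0.2371768  2.5969337 ] [ 0.2 -0.3 -0.6  0.1 -0.7  0.5 -0.4 -0.6  0.5  0.5  1.  -0.2  0.   0.
  0.  -0.  -0.   0.  -0.   0. ] pocket [[0.53761021 0.25813175 0.005     ]]
caddy [0.52474354 0.23729221 2.59895156] [ 0.1 -0.2 -0.6  0.3 -0.7  0.6 -0.4 -0.6  0.5  0.5  1.  -0.2  0.8  0.4
  0.3 -1.1 -0.7 -0.  -0.4  1.1] pocket [[0.53739533 0.25827273 0.005     ]]
bottle [0.56154281 0.00488344]
t 0.15 shift cm [ 37.38 -29.63  -5.79] yaw 0.244 z-axis [-0.     0.001 -1.   ] turn None
[[ 0.24 -0.92 -0.29]
 [-0.97 -0.23 -0.07]
 [-0.    0.3  -0.95]]
```

```bash
python3 -m inch '[1,-0.8,-0.9,0, 2,-1.6,-0.9,0, 2.6,-2.1,-0.8,0, 2.6,-2.1,-0.6,0, 2.6,-2.1,-0.6,0]' 1 40
python3 -m inch '[2.6,-2.1,-0.5,0, 2.6,-2.1,-0.5,0, 2.6,-2.1,-0.5,0, 2.6,-2.1,-0.5,0, 2.6,-2.1,0,0]'
python3 -m inch '[2.6,-2.1,0,0, 2.6,-2.1,0,0, 2.6,-2.1,0,0, 2.6,-2.1,0,0, 2.2,-1.6,0,0]'
python3 -m inch '[2,-1.6,0,0, 1.6,-0.9,0,0, 0,0,0,0, 0,0,0,0, 0,0,0,0]'
python3 - <<'E'
from h import *
go([.4974,-.1806,.134])
im=eyes.read_camera('wrist');cv2.imwrite('pics/w1.png',im[:,:,::-1])
for P in([.4974,-.1806,.147],[.4974,-.1806,.137]):print(proj('wrist',P))
E
```

```text
clock: 0.57
tcp_pos: [0.2234, -0.4457, 0.2812]
orientation: [0.0, 0.993, 0.121, 0.0]
wrist_force: [-0.6, 0.8, 0.5]
finger_gap: 0.0854
grip_force: 0.0
clock: 0.98
tcp_pos: [0.3244, -0.3123, 0.302]
orientation: [0.001, 0.993, 0.122, 0.001]
wrist_force: [0.1, 0.1, 0.4]
finger_gap: 0.0851
grip_force: 0.0
clock: 1.4
tcp_pos: [0.4221, -0.1838, 0.3011]
orientation: [-0.0, 0.992, 0.122, 0.0]
wrist_force: [-0.3, -1.0, 0.3]
finger_gap: 0.0858
grip_force: 0.0
clock: 1.82
tcp_pos: [0.4499, -0.1536, 0.3006]
orientation: [0.0, 0.993, 0.122, -0.0]
wrist_force: [-0.6, -0.3, 0.5]
finger_gap: 0.0851
grip_force: 0.0
t 1.82 shift cm [ 3.96  3.76 16.65] yaw 0.244 z-axis [-0. -0. -1.] turn None
[[292.39406188 136.31758509]]
[[291.17851692 135.00193356]]
```

View pics/w1.png

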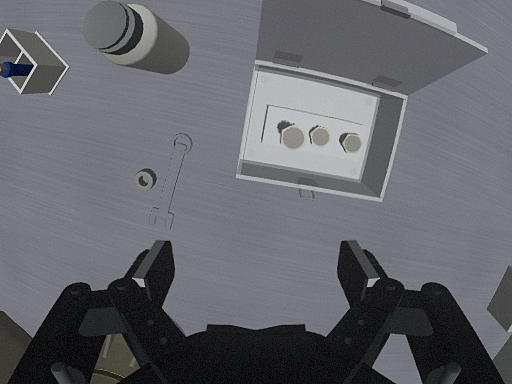

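The wrist view confirms the long bolt's head at about (292,137), matching the projection at (292,136). The lid leans back above it, and the fingers are open. I'll enlarge the head for its hex orientation.

```bash
python3 - <<'E'
from h import *
im=cv2.imread('pics/w1.png')
x0,y0,w,h,k=268,112,50,50,11
c=cv2.resize(im[y0:y0+h,x0:x0+w],None,fx=k,fy=k,interpolation=cv2.INTER_CUBIC)
cv2.imwrite('pics/w1z.png',c)
E
```

```text
(no output)
```

View pics/w1z.png

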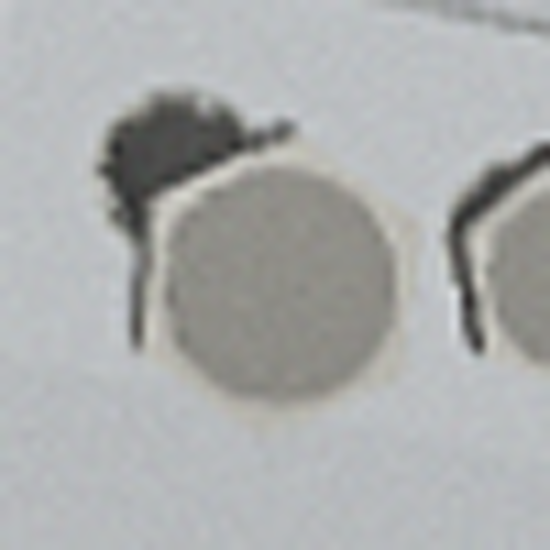

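The crop shows the head's hex corners near (300,143), (412,225), (400,355), (265,420), (150,352) and (155,205). I'll fit the position and yaw to these.

```bash
python3 - <<'E'
from h import *
V=(np.array([(300,143),(412,225),(402,355),(265,420),(150,352),(155,205)])+.5)/11-.5+[268,112]
def f(q):
    a=q[2]+np.radians(30)-np.arange(6)*np.pi/3
    return (proj('wrist',np.c_[q[0]+.01386*np.cos(a),q[1]+.01386*np.sin(a),0*a+.145])-V).ravel()
for k in range(6):
    r=least_squares(f,[.4974,-.1806,k*np.pi/3]);print(r.cost,r.x)
    if r.cost<8: go([r.x[0],r.x[1],.134])
E
```

```text
4.265348266172741 [ 0.49641103 -0.18186965 -0.33337783]
t 1.87 shift cm [ 3.86  3.82 16.65] yaw 0.243 z-axis [-0. -0. -1.] turn None
4.265348266176511 [ 0.49641103 -0.18186965 -0.33337779]
t 1.87 shift cm [ 3.86  3.82 16.65] yaw 0.243 z-axis [-0. -0. -1.] turn None
4.265348266247705 [ 0.49641103 -0.18186965 -0.33337751]
t 1.87 shift cm [ 3.86  3.82 16.65] yaw 0.243 z-axis [-0. -0. -1.] turn None
4.265348266357491 [ 0.49641103 -0.18186965  5.94980684]
t 1.87 shift cm [ 3.86  3.82 16.65] yaw 0.243 z-axis [-0. -0. -1.] turn None
4.265348266220681 [ 0.49641103 -0.18186965  5.94980712]
t 1.87 shift cm [ 3.86  3.82 16.65] yaw 0.243 z-axis [-0. -0. -1.] turn None
4.265348266193625 [ 0.49641103 -0.18186965  5.94980722]
t 1.87 shift cm [ 3.86  3.82 16.65] yaw 0.243 z-axis [-0. -0. -1.] turn None
```

```bash
python3 -m inch '[0.8,0.8,0,0, 1.1,1.1,0,0, 1.1,1.1,0,0, 0.9,0.8,0,0, 0,0,0,0.052]' 1 60
python3 -m inch '[0,0,1.5,0, 0,0,2.5,0, 0,0,2.5,0, 0,0,2.5,0, 0,0,2,0]'
python3 -m inch '[0,0,1.5,0, 0,0,1.5,0, 0,0,1,0, 0,0,0,0, 0,0,0,0]'
python3 - <<'E'
from h import *
s=get_state();print(s['tcp_pos'],s['wrist_force']);go([.497,-.1815,.132],.191)
E
```

```text
clock: 2.28
tcp_pos: [0.4993, -0.1839, 0.2997]
orientation: [0.0, 0.996, 0.094, 0.0]
wrist_force: [-0.4, 0.1, -0.3]
finger_gap: 0.0852
grip_force: 0.0
clock: 2.7
tcp_pos: [0.497, -0.1825, 0.1884]
orientation: [-0.0, 0.996, 0.095, -0.0]
wrist_force: [-0.5, -0.2, -0.2]
finger_gap: 0.0855
grip_force: 0.0
clock: 3.12
tcp_pos: [0.4973, -0.1819, 0.1501]
orientation: [-0.0, 0.995, 0.095, -0.0]
wrist_force: [0.3, -0.5, 0.5]
finger_gap: 0.0853
grip_force: 0.0
[ 0.49726753 -0.18192685  0.15010322] [ 0.25376584 -0.4920566   0.53201787]
t 3.12 shift cm [-0.02 -0.05  1.81] yaw 0.191 z-axis [-0.001  0.    -1.   ] turn -0.0
```

```bash
python3 -m inch '[0,0,0.6,0, 0,0,0.6,0, 0,0,0.6,0, 0,0,0,0, 0,0,0,0]'
python3 -m inch '[0,0,0,0, 0,0,0,0, 0,0,0,0, 0,0,0,0, 0,0,0,0]' -1 60
python3 -m inch '[0,0,0,0, 0,0,0,0, 0,0,0,0, 0,0,0,0, 0,0,0,0]'
```

```text
clock: 3.53
tcp_pos: [0.4972, -0.1811, 0.132]
orientation: [-0.0, 0.995, 0.096, -0.0]
wrist_force: [-0.2, -0.1, 0.5]
finger_gap: 0.0854
grip_force: 0.0
clock: 3.95
tcp_pos: [0.4975, -0.1813, 0.1325]
orientation: [0.0, 0.995, 0.096, 0.0]
wrist_force: [1.3, -0.0, 0.2]
finger_gap: 0.0257
grip_force: 0.0
clock: 4.37
tcp_pos: [0.4977, -0.1814, 0.1326]
orientation: [0.0, 0.995, 0.096, 0.0]
wrist_force: [0.2, 0.7, 4.4]
finger_gap: 0.0228
grip_force: 59.0
```

```bash
python3 -m inch '[0,0,-0.5,0, 0,0,-0.8,0, 0,0,-1,0, 0,0,-1,0, 0,0,-1.2,0]'
python3 -m inch '[0,0,-1.5,0, 0,0,-2,0, 0,0,-2,0, 0,0,-2,0, 0,0,-2,0]'
python3 -m inch '[0,0,-2,0, 0,0,-2,0, 0,0,-2,0, 0,0,-1.4,0, 0,0,-0.8,0]'
python3 - <<'E'
from h import *
s=get_state();print(s['tcp_pos'],s['joint_pos'])
go([.5374,.2583,.355],.191)
im=eyes.read_camera('scene');cv2.imwrite('pics/s2.png',im[150:384,100:370,::-1].repeat(2,0).repeat(2,1))
E
```

```text
clock: 4.78
tcp_pos: [0.4974, -0.1813, 0.1782]
orientation: [0.0, 0.995, 0.096, -0.0]
wrist_force: [0.5, 0.2, -0.2]
finger_gap: 0.0226
grip_force: 58.9
clock: 5.2
tcp_pos: [0.4974, -0.1813, 0.2744]
orientation: [0.0, 0.995, 0.096, 0.0]
wrist_force: [0.4, -0.3, -1.2]
finger_gap: 0.0226
grip_force: 58.9
clock: 5.62
tcp_pos: [0.4978, -0.1816, 0.3574]
orientation: [0.001, 0.995, 0.096, 0.002]
wrist_force: [1.3, 0.4, -0.6]
finger_gap: 0.0229
grip_force: 58.9
[ 0.49784794 -0.18156987  0.35738793] [-5.01179226e-01  2.17036813e-01  1.97400412e-01  1.54721896e+00
 -1.51219808e-04  2.44865469e+00]
t 5.62 shift cm [ 12.27 -42.43   0.16] yaw 0.192 z-axis [ 0.003 -0.002 -1.   ] turn 0.001
```

View pics/s2.png

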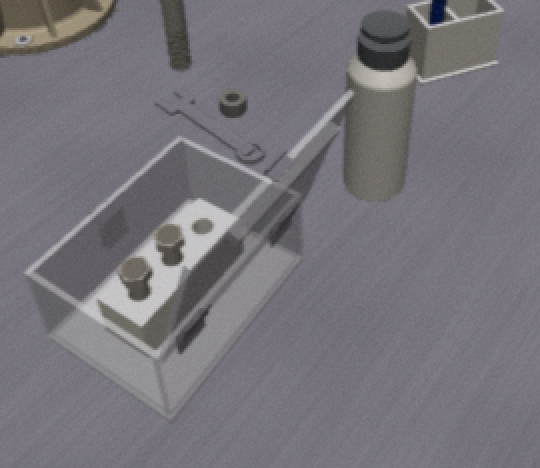

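The bolt is out and hanging vertical; the end of its shank shows at about (178,60) in the crop. Both short bolts are still in the rack, and the bottle, spanner and spacer haven't moved.

```bash
python3 -m inch '[0,0,0,-0.08, 0,0,0,-0.12, 0,0,0,-0.12, 0,0,0,-0.12, 0,0,0,-0.12]'
python3 -m inch '[0,0,0,-0.12, 0,0,0,-0.1, 0,0,0,-0.056, 0,0,0,0, 0,0,0,0]'
python3 -c "
from h import *
go([.5374,.2583,.358],1.028)"
```

```text
clock: 6.08
tcp_pos: [0.4972, -0.1812, 0.3537]
orientation: [-0.0, 0.929, 0.37, -0.0]
wrist_force: [0.4, -0.6, -1.3]
finger_gap: 0.0226
grip_force: 58.9
clock: 6.5
tcp_pos: [0.4972, -0.1812, 0.3538]
orientation: [-0.0, 0.871, 0.491, -0.0]
wrist_force: [-0.2, 0.1, -0.8]
finger_gap: 0.0226
grip_force: 58.9
t 6.5 shift cm [ 39.67 -19.34  -0.41] yaw 1.026 z-axis [-0.001  0.    -1.   ] turn -0.002
```

```bash
python3 -m inch '[0.8,-0.4,0,0, 1.6,-0.8,0,0, 2.4,-1.17,0,0, 2.7,-1.32,0,0, 2.7,-1.32,0,0]'
python3 -m inch '[2.7,-1.32,0,0, 2.7,-1.32,0,0, 2.7,-1.32,0,0, 2.7,-1.32,0,0, 2.7,-1.32,0,0]'
python3 -m inch '[2.7,-1.32,0,0, 2.7,-1.32,0,0, 2.7,-1.32,0,0, 2.7,-1.32,0,0, 2.7,-1.32,0,0]'
python3 -m inch '[1.6,-0.75,0,0, 0.87,-0.38,0,0, 0,0,0,0, 0,0,0,0, 0,0,0,0]'
python3 - <<'E'
from h import *
go([.5374,.2583,.27],1.028)
im=eyes.read_camera('top');cv2.imwrite('pics/t3.png',cv2.resize(im[110:260,90:290,::-1],None,fx=3,fy=3))
E
```

```text
clock: 6.92
tcp_pos: [0.5071, -0.0667, 0.3541]
orientation: [-0.0, 0.871, 0.491, -0.0]
wrist_force: [0.1, 1.2, -0.4]
finger_gap: 0.0228
grip_force: 58.9
clock: 7.33
tcp_pos: [0.52, 0.0837, 0.3543]
orientation: [-0.0, 0.871, 0.491, 0.0]
wrist_force: [0.6, 0.2, -1.6]
finger_gap: 0.0227
grip_force: 58.9
clock: 7.75
tcp_pos: [0.5332, 0.2334, 0.3542]
orientation: [-0.0, 0.871, 0.491, -0.0]
wrist_force: [0.0, 0.2, -2.2]
finger_gap: 0.0226
grip_force: 58.9
clock: 8.17
tcp_pos: [0.5367, 0.2573, 0.3543]
orientation: [0.0, 0.871, 0.491, -0.0]
wrist_force: [-0.7, -0.8, -2.3]
finger_gap: 0.0224
grip_force: 58.9
t 8.17 shift cm [0.12 0.01 8.43] yaw 1.027 z-axis [-0.    -0.001 -1.   ] turn -0.001
```

```bash
python3 -m inch '[0.1,0,1,0, 0,0,2,0, 0,0,2.3,0, 0,0,2.3,0, 0,0,2.3,0]'
python3 -m inch '[0,0,2,0, 0,0,1.2,0, 0,0,0.6,0, 0,0,0,0, 0,0,0,0]'
python3 - <<'E'
from h import *
go([.5374,.2583,.125],1.028)
a=eyes.read_camera('scene')[90:210,260:400,::-1];b=eyes.read_camera('wrist')[:,:,::-1]
a=cv2.resize(a,None,fx=2.2,fy=2.2);c=np.zeros((384,820,3),np.uint8);c[:a.shape[0],:308]=a;c[:,308:]=b
cv2.imwrite('pics/c4.png',c[:,:800])
E
```

```text
clock: 8.63
tcp_pos: [0.5376, 0.2576, 0.2548]
orientation: [0.0, 0.871, 0.491, 0.0]
wrist_force: [0.4, 0.8, -0.1]
finger_gap: 0.0228
grip_force: 58.9
clock: 9.05
tcp_pos: [0.5377, 0.2584, 0.2179]
orientation: [0.0, 0.871, 0.491, 0.0]
wrist_force: [0.3, 1.0, -1.1]
finger_gap: 0.0228
grip_force: 58.9
t 9.05 shift cm [-0.03 -0.02  9.29] yaw 1.027 z-axis [ 0.001  0.    -1.   ] turn -0.001
```

View pics/c4.png

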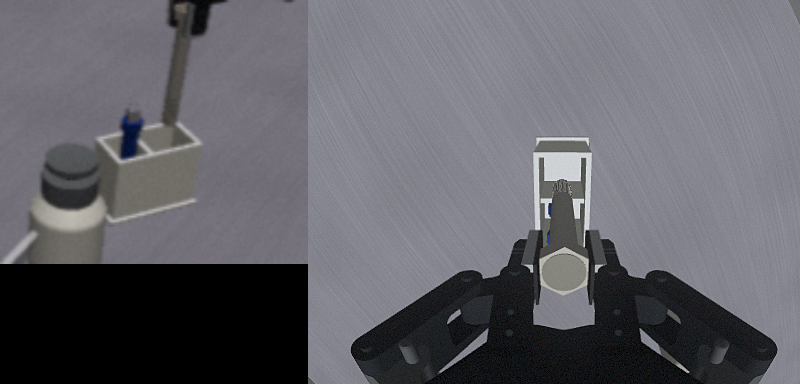

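The left half shows the bolt's lower end just above the caddy's empty pocket. In the wrist view its tip is near (563,185), seen against the empty pocket, with the divider below it near (565,200). I'll check this numerically.

```bash
python3 - <<'E'
from h import *
i=eyes.camera_info('wrist')
s=get_state();p=s['tcp_pos'];off=[308,0]
print('tip exp',proj('wrist',[p+[0,0,-.12]],i)+off,'head top',proj('wrist',[p+[0,0,.015]],i)+off)
c=(.52474,.2373,2.599)
pts={'rim corners':[(-.027,-.0515,.08),(.027,-.0515,.08),(.027,.0515,.08),(-.027,.0515,.08)],'div ends z80':[(-.022,0,.08),(.022,0,.08)]}
for k,v in pts.items(): print(k,(proj('wrist',T(*c,v),i)+off).round(0).tolist())
si=eyes.camera_info('scene')
print('scene tip',(proj('scene',[p+[0,0,-.12]])-[260,90])*2.2,'rim',((proj('scene',T(*c,pts['rim corners']))-[260,90])*2.2).round().tolist(), 'div',((proj('scene',T(*c,pts['div ends z80']))-[260,90])*2.2).round().tolist())
E
```

```text
tip exp [[562.04878862 184.77025844]] head top [[561.29370961 269.0750638 ]]
rim corners [[591.0, 152.0], [533.0, 152.0], [536.0, 250.0], [588.0, 250.0]]
div ends z80 [[584.0, 204.0], [539.0, 204.0]]
scene tip [[171.17817751 121.25816837]] rim [[203.0, 143.0], [176.0, 119.0], [95.0, 138.0], [119.0, 163.0]] div [[159.0, 151.0], [138.0, 130.0]]
```

```bash
python3 -m inch '[0,0,0.8,0, 0,0,1.2,0, 0,0,1.2,0, 0,0,1.2,0, 0,0,1.2,0]'
python3 -m inch '[0,0,1.1,0, 0,0,0.9,0, 0,0,0.6,0, 0,0,0.4,0, 0,0,0,0]'
python3 -m inch '[0,0,0.15,0, 0,0,0.15,0, 0,0,0.1,0, 0,0,0,0, 0,0,0,0]'
python3 -c "
from h import *
go([.5374,.2583,.1255],1.028)"
```

```text
clock: 9.57
tcp_pos: [0.5377, 0.2593, 0.161]
orientation: [0.0, 0.871, 0.492, 0.001]
wrist_force: [0.4, -1.0, -1.4]
finger_gap: 0.0224
grip_force: 58.9
clock: 9.98
tcp_pos: [0.537, 0.259, 0.1304]
orientation: [-0.0, 0.871, 0.492, -0.001]
wrist_force: [0.2, 0.1, -0.8]
finger_gap: 0.0226
grip_force: 58.9
clock: 10.4
tcp_pos: [0.5375, 0.2591, 0.1275]
orientation: [0.0, 0.871, 0.492, 0.0]
wrist_force: [0.3, 0.7, -1.2]
finger_gap: 0.0225
grip_force: 58.9
t 10.4 shift cm [-0.07  0.03  0.2 ] yaw 1.028 z-axis [ 0. -0. -1.] turn -0.0
```

```bash
python3 -m inch '[0,0,0.05,0, 0,0,0.05,0, 0,0,0.05,0, 0,0,0,0, 0,0,0,0]'
python3 -m inch '[0,0,0.05,0, 0,0,0.05,0, 0,0,0,0, 0,0,0,0, 0,0,0,0]'
```

```text
clock: 10.82
tcp_pos: [0.5374, 0.2591, 0.1257]
orientation: [0.0, 0.871, 0.492, -0.0]
wrist_force: [-0.0, 0.2, -1.4]
finger_gap: 0.0224
grip_force: 59.0
clock: 11.23
tcp_pos: [0.5378, 0.2593, 0.1256]
orientation: [0.0, 0.871, 0.492, 0.001]
wrist_force: [-0.7, 0.5, 6.0]
finger_gap: 0.0226
grip_force: 59.5
```

```bash
python3 -m inch '[0,0,0,0, 0,0,0,0, 0,0,0,0, 0,0,0,0, 0,0,0,0]' -0.25 20
python3 -m inch '[0,0,0,0, 0,0,0,0, 0,0,0,0, 0,0,0,0, 0,0,0,0]' 0.3
python3 - <<'E'
from h import *
print(get_state()['finger_gap'])
a=eyes.read_camera('scene')[90:210,260:400,::-1];b=eyes.read_camera('wrist')[:,:,::-1]
a=cv2.resize(a,None,fx=2.2,fy=2.2);c=np.zeros((384,820,3),np.uint8);c[:a.shape[0],:308]=a;c[:,308:]=b
cv2.imwrite('pics/c5.png',c[:,:800])
E
```

```text
clock: 11.65
tcp_pos: [0.5372, 0.259, 0.1244]
orientation: [0.0, 0.871, 0.492, -0.0]
wrist_force: [0.1, -1.0, 0.5]
finger_gap: 0.0321
grip_force: 0.0
clock: 12.07
tcp_pos: [0.5374, 0.2591, 0.1248]
orientation: [0.0, 0.871, 0.492, 0.0]
wrist_force: [-0.6, 0.1, 0.0]
finger_gap: 0.0557
grip_force: 0.0
0.055659073493261976
```

View pics/c5.png

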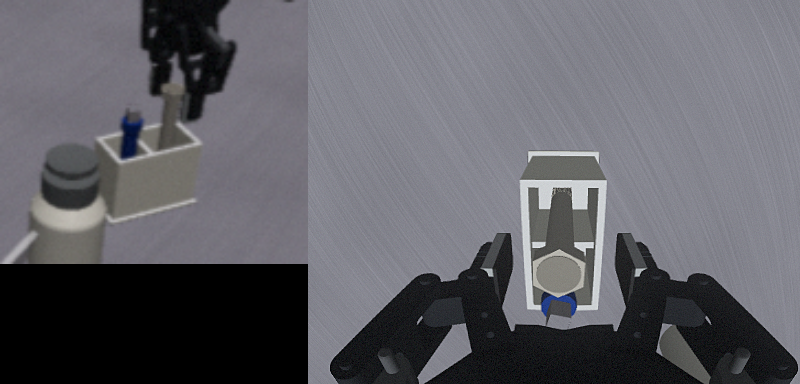

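The bolt stands upright, head up, in the empty pocket at (172,100) in the left part. The adapter is still in its own pocket, and the fingers are clear on both sides. Next I retract and work out the lid moves.

```bash
python3 -m inch '[0,0,-0.5,0, 0,0,-1,0, 0,0,-1.5,0, 0,0,-2,0, 0,0,-2,0]'
python3 -m inch '[0,0,-2.5,0, 0,0,-2.5,0, 0,0,-2.5,0, 0,0,-2,0, 0,0,-1.2,0]'
python3 -m inch '[0,0,0,0, 0,0,0,0, 0,0,0,0, 0,0,0,0, 0,0,0,0]' -1 40
cat > lidp.py <<'E'
from h import *
b=(.504,-.2243,.0673)
def tcp(th,clr=.002):
    c,s=np.cos(th),np.sin(th)
    if th>np.pi/2: x=.07-.144*c+.015*s; z=.205     # finger side on strip corner
    else:
        x=max(.07-.134*c+.015*s,.07-.12*c+.005*s)
        # panel outer face height at x
        d=(.07+.005*s-x)/c if c>1e-3 else .11
        z=min(.205,.092+d*s+.005*c+clr)
    return T(*b,(x+.011,0,z+.011))[0]
E
python3 - <<'E'
from lidp import *
p=T(*b,(.185,0,.30))[0];print(p);go(p,.067)
E
```

```text
clock: 12.58
tcp_pos: [0.5372, 0.259, 0.1962]
orientation: [0.0, 0.871, 0.492, -0.0]
wrist_force: [-0.2, -0.2, -0.8]
finger_gap: 0.0554
grip_force: 0.0
clock: 13.0
tcp_pos: [0.538, 0.2594, 0.306]
orientation: [0.001, 0.871, 0.492, 0.002]
wrist_force: [0.9, 0.2, 0.5]
finger_gap: 0.0557
grip_force: 0.0
clock: 13.42
tcp_pos: [0.5368, 0.2589, 0.3005]
orientation: [-0.0, 0.871, 0.492, -0.001]
wrist_force: [0.1, 0.4, 0.2]
finger_gap: -0.0002
grip_force: 0.0
[ 0.6885812 -0.2118589  0.3      ]
t 13.42 shift cm [-32.46  37.32   0.05] yaw 1.028 z-axis [-0.002 -0.001 -1.   ] turn 0.961
```

```bash
python3 -m inch '[-0.6,0.7,0,0, -1.2,1.4,0,0, -2,2.3,0,0, -2,2.3,0,0, -2,2.3,0,0]'
python3 -m inch '[-2,2.3,0,0, -2,2.3,0,0, -2,2.3,0,0, -2,2.3,0,0, -2,2.3,0,0]'
python3 -m inch '[-2,2.3,0,0, -2,2.3,0,0, -2,2.3,0,0, -2,2.3,0,0, -2,2.3,0,0]'
python3 -m inch '[-2,2.3,0,0, -2,2.3,0,0, -0.66,0.72,0,0, 0,0,0,0.08, 0,0,0,0.12]'
python3 -m inch '[0,0,0,0.12, 0,0,0,0.12, 0,0,0,0.12, 0,0,0,0.12, 0,0,0,0.12]'
python3 -m inch '[0,0,0,0.1, 0,0,0,0.061, 0,0,0,0, 0,0,0,0, 0,0,0,0]'
python3 - <<'E'
from lidp import *
p=T(*b,(.185,0,.216))[0];go(p,.067)
ths=[1.9,1.75,1.6,1.57,1.45,1.3,1.15,1,.85,.7,.55,.4,.25,.12,.04,0]
P=[tcp(t) for t in ths]; M=rot(get_state()['orientation'])
q=p
for t,x in zip(ths,P): print(t,((x-q)@M*100).round(2), x.round(4)); q=x
E
```

```text
clock: 13.83
tcp_pos: [0.5742, 0.1443, 0.3013]
orientation: [0.0, 0.871, 0.492, -0.0]
wrist_force: [0.3, 0.0, 0.0]
finger_gap: -0.0
grip_force: 0.0
clock: 14.25
tcp_pos: [0.6209, -0.0014, 0.3013]
orientation: [-0.0, 0.871, 0.491, -0.0]
wrist_force: [0.6, -0.1, 0.5]
finger_gap: -0.0
grip_force: 0.0
clock: 14.67
tcp_pos: [0.6676, -0.1465, 0.3012]
orientation: [-0.0, 0.871, 0.491, -0.0]
wrist_force: [0.2, -0.3, -0.3]
finger_gap: 0.0001
grip_force: 0.0
clock: 15.08
tcp_pos: [0.6888, -0.2141, 0.3001]
orientation: [-0.001, 0.917, 0.399, -0.001]
wrist_force: [0.9, 0.4, -0.3]
finger_gap: 0.0001
grip_force: 0.0
clock: 15.5
tcp_pos: [0.6888, -0.2125, 0.301]
orientation: [-0.0, 0.994, 0.11, -0.001]
wrist_force: [0.2, -0.2, 0.1]
finger_gap: 0.0002
grip_force: 0.0
clock: 15.92
tcp_pos: [0.689, -0.212, 0.3014]
orientation: [-0.0, 0.999, 0.034, -0.0]
wrist_force: [1.0, 0.0, 0.5]
finger_gap: 0.0002
grip_force: 0.0
t 15.92 shift cm [-0.04 -0.02  8.54] yaw 0.068 z-axis [-0.001  0.    -1.   ] turn 0.001
1.9 [-4.33 -0.    0.  ] [ 0.6454 -0.2148  0.216 ]
1.75 [-2.03 -0.    0.  ] [ 0.6252 -0.2161  0.216 ]
1.6 [-2.12 -0.    0.  ] [ 0.604  -0.2176  0.216 ]
1.57 [-0.43 -0.    0.1 ] [ 0.5997 -0.2179  0.215 ]
1.45 [-1.61 -0.    5.82] [ 0.5836 -0.2189  0.1568]
1.3 [-2.02 -0.   -4.39] [ 0.5635 -0.2203  0.2007]
1.15 [-1.97 -0.   -0.82] [ 0.5439 -0.2216  0.209 ]
1 [-1.87 -0.    0.16] [ 0.5252 -0.2229  0.2074]
0.85 [-1.57 -0.    0.89] [ 0.5095 -0.2239  0.1985]
0.7 [-1.31 -0.    1.23] [ 0.4965 -0.2248  0.1861]
0.55 [-1.11 -0.    1.42] [ 0.4854 -0.2256  0.172 ]
0.4 [-0.89 -0.    1.57] [ 0.4765 -0.2262  0.1563]
0.25 [-0.64 -0.    1.68] [ 0.47   -0.2266  0.1395]
0.12 [-0.35 -0.    1.52] [ 0.4665 -0.2268  0.1243]
0.04 [-0.12 -0.    0.95] [ 0.4654 -0.2269  0.1148]
0 [-0.03  0.    0.48] [ 0.4651 -0.2269  0.11  ]
```

```bash
python3 -m inch '[0,0,1.2,0, 0,0,2,0, 0,0,2.3,0, 0,0,2,0, 0,0,1,0]'
python3 -m inch '[-0.6,0,0,0, -0.8,0,0,0, -0.8,0,0,0, -0.6,0,0,0, -0.5,0,0,0]'
python3 -m inch '[-0.5,0,0,0, -0.5,0,0,0, -0.5,0,0,0, -0.5,0,0,0, -0.5,0,0,0]'
python3 -m inch '[-0.5,0,0,0, -0.5,0,0,0, -0.5,0,0,0, 0,0,0,0, 0,0,0,0]'
python3 - <<'E'
from lidp import *
print(get_state()['tcp_pos']);go(tcp(1.5))
im=eyes.read_camera('scene');cv2.imwrite('pics/s6.png',im[:,:,::-1])
E
```

```text
clock: 16.33
tcp_pos: [0.688, -0.2113, 0.2136]
orientation: [-0.001, 0.999, 0.034, -0.002]
wrist_force: [0.2, -0.4, -0.1]
finger_gap: 0.0003
grip_force: 0.0
clock: 16.75
tcp_pos: [0.656, -0.2142, 0.2184]
orientation: [0.001, 0.999, 0.033, 0.001]
wrist_force: [-0.0, 0.4, -0.6]
finger_gap: -0.0002
grip_force: 0.0
clock: 17.17
tcp_pos: [0.6318, -0.2157, 0.2175]
orientation: [0.0, 0.999, 0.034, 0.001]
wrist_force: [2.8, -0.0, 0.8]
finger_gap: -0.0004
grip_force: 1.2
clock: 17.58
tcp_pos: [0.6154, -0.2164, 0.2164]
orientation: [-0.0, 0.999, 0.033, -0.001]
wrist_force: [-0.4, -0.5, 0.0]
finger_gap: -0.0001
grip_force: 0.0
[ 0.61536036 -0.21639589  0.21643182]
t 17.58 shift cm [-2.5   0.05 11.81] yaw 0.066 z-axis [-0.002  0.    -1.   ] turn None
```

```bash
python3 -m inch '[-0.4,0,0,0, -0.5,0,0,0, -0.5,0,0,0, -0.5,0,0,0, -0.5,0,0,0]'
python3 -m inch '[-0.5,0,0,0, -0.5,0,0,0, -0.5,0,0,0, -0.5,0,0,0, -0.5,0,0,0]'
python3 -m inch '[-0.5,0,0.1,0, -0.5,0,0.1,0, -0.5,0,0.1,0, -0.5,0,0.1,0, -0.3,0,0.1,0]'
python3 - <<'E'
from lidp import *
print(get_state()['tcp_pos'],get_state()['wrist_force']);go(tcp(1.))
im=eyes.read_camera('scene');cv2.imwrite('pics/s7.png',im[:,:,::-1])
E
```

```text
clock: 18.05
tcp_pos: [0.5919, -0.2182, 0.217]
orientation: [0.0, 0.999, 0.033, 0.0]
wrist_force: [1.8, 0.8, 1.0]
finger_gap: -0.0002
grip_force: 0.8
clock: 18.47
tcp_pos: [0.5667, -0.2197, 0.2164]
orientation: [-0.0, 0.999, 0.033, -0.0]
wrist_force: [1.6, -0.7, -0.5]
finger_gap: 0.0006
grip_force: 0.8
clock: 18.88
tcp_pos: [0.5437, -0.2213, 0.2116]
orientation: [-0.0, 0.999, 0.033, -0.0]
wrist_force: [1.0, -0.2, -0.1]
finger_gap: 0.0002
grip_force: 0.7
[ 0.54374275 -0.22128703  0.21157928] [ 1.00167649 -0.16697125 -0.14323565]
t 18.88 shift cm [-1.86  0.03  0.42] yaw 0.067 z-axis [-0.  0. -1.] turn None
```

```bash
python3 -m inch '[-0.46,0,0.1,0, -0.46,0,0.1,0, -0.46,0,0.1,0, -0.46,0,0.12,0, -0.39,0,0.22,0]'
python3 -m inch '[-0.39,0,0.22,0, -0.39,0,0.22,0, -0.39,0,0.23,0, -0.44,0,0.41,0, -0.44,0,0.41,0]'
python3 -m inch '[-0.43,0,0.41,0, -0.37,0,0.47,0, -0.37,0,0.47,0, -0.37,0,0.48,0, 0,0,0,0]'
python3 - <<'E'
from lidp import *
print(get_state()['tcp_pos'],get_state()['wrist_force']);go(tcp(.4));go(tcp(.55))
E
```

```text
clock: 19.35
tcp_pos: [0.5218, -0.2228, 0.2054]
orientation: [0.0, 0.999, 0.033, 0.0]
wrist_force: [2.1, -0.2, -0.1]
finger_gap: 0.0001
grip_force: 0.6
clock: 19.77
tcp_pos: [0.5013, -0.2244, 0.1903]
orientation: [0.0, 0.999, 0.033, -0.0]
wrist_force: [0.7, -0.6, 0.8]
finger_gap: 0.0001
grip_force: 0.5
clock: 20.18
tcp_pos: [0.485, -0.2248, 0.1709]
orientation: [-0.001, 0.999, 0.033, -0.001]
wrist_force: [-0.7, -0.2, -0.7]
finger_gap: 0.0001
grip_force: 0.0
[ 0.48504675 -0.22476296  0.17088845] [-0.7094942  -0.24582439 -0.66576012]
t 20.18 shift cm [-0.86  0.08  1.46] yaw 0.066 z-axis [-0.002  0.001 -1.   ] turn None
t 20.18 shift cm [ 0.03  0.08 -0.11] yaw 0.066 z-axis [-0.002  0.001 -1.   ] turn None
```

```bash
python3 -m inch '[-0.21,0,0.36,0, -0.21,0,0.37,0, -0.21,0,0.37,0, -0.21,0,0.37,0, -0.16,0,0.42,0]'
python3 -m inch '[-0.16,0,0.42,0, -0.16,0,0.42,0, -0.16,0,0.42,0, -0.09,0,0.38,0, -0.09,0,0.38,0]'
python3 -m inch '[-0.09,0,0.38,0, -0.09,0,0.38,0, -0.04,0,0.3,0, -0.04,0,0.3,0, -0.04,0,0.3,0]'
python3 - <<'E'
from lidp import *
print(get_state()['tcp_pos'],get_state()['wrist_force']);go(tcp(0,0))
E
```

```text
clock: 20.6
tcp_pos: [0.4763, -0.2259, 0.153]
orientation: [0.0, 0.999, 0.033, 0.0]
wrist_force: [-0.2, -0.4, 1.0]
finger_gap: -0.0
grip_force: 0.4
clock: 21.02
tcp_pos: [0.4696, -0.2263, 0.1326]
orientation: [-0.0, 0.999, 0.033, -0.0]
wrist_force: [-0.2, 0.0, 1.0]
finger_gap: -0.0004
grip_force: 0.4
clock: 21.43
tcp_pos: [0.4668, -0.2265, 0.1162]
orientation: [0.0, 0.999, 0.033, -0.0]
wrist_force: [-0.7, 0.2, 0.2]
finger_gap: -0.0002
grip_force: 0.3
[ 0.46679992 -0.22647622  0.11618537] [-0.68104095  0.19897257  0.19858731]
t 21.43 shift cm [-0.17  0.03  0.82] yaw 0.067 z-axis [-0. -0. -1.] turn None
```

Contact is continuous, so I'll finish slowly.

```bash
python3 -m inch '[0,0,0.15,0, 0,0,0.15,0, 0,0,0.15,0, 0,0,0.12,0, 0,0,0.1,0]'
python3 -m inch '[0,0,0.08,0, 0,0,0.06,0, 0,0,0.05,0, 0,0,0,0, 0,0,0,0]'
python3 -m inch '[0,0,0.05,0, 0,0,0.05,0, 0,0,0.05,0, 0,0,0,0, 0,0,0,0]'
```

```text
clock: 21.85
tcp_pos: [0.4669, -0.2265, 0.1097]
orientation: [0.0, 0.999, 0.033, 0.0]
wrist_force: [-0.9, -0.5, -0.1]
finger_gap: 0.0004
grip_force: 0.3
clock: 22.27
tcp_pos: [0.4669, -0.2265, 0.108]
orientation: [0.0, 0.999, 0.033, 0.0]
wrist_force: [-1.0, 1.2, 2.4]
finger_gap: -0.0
grip_force: 1.1
clock: 22.68
tcp_pos: [0.4669, -0.2266, 0.1079]
orientation: [0.0, 0.999, 0.033, 0.0]
wrist_force: [-3.2, 2.3, 11.2]
finger_gap: 0.0003
grip_force: 6.3
```

```bash
python3 -m inch '[0,0,-0.3,0, 0,0,-0.8,0, 0,0,-1.5,0, 0,0,-2.5,0, 0,0,-2.5,0]'
python3 -m inch '[0,0,-2.5,0, 0,0,-2.5,0, 0,0,-2,0, 0,0,-1.5,0, 0,0,-0.5,0]'
python3 -m inch '[-2,0,0,0, -2.5,0,0,0, -2.5,0,0,0, -1,0,0,0, 0,0,0,0]'
python3 - <<'E'
from lidp import *
im=eyes.read_camera('scene')[:,:,::-1].copy()
cv2.imwrite('pics/s9.png',cv2.resize(im[110:370,90:400],None,fx=2.3,fy=2.3,interpolation=cv2.INTER_CUBIC))
f=lambda P:((proj('scene',P)-[90,110])*2.3).round().tolist()
for th in (0,.05):print(th,'lid edge bottom/strip top corners',f(T(*b,[lid(th,.144,.095,.005),lid(th,.144,-.095,.005),lid(th,.144,.06,.015),lid(th,.144,-.06,.015)])))
E
```

```text
clock: 23.1
tcp_pos: [0.4664, -0.2261, 0.1827]
orientation: [-0.001, 0.999, 0.033, -0.001]
wrist_force: [0.8, -0.3, 0.6]
finger_gap: 0.0001
grip_force: 0.0
clock: 23.52
tcp_pos: [0.4679, -0.2272, 0.2754]
orientation: [0.001, 0.999, 0.033, 0.002]
wrist_force: [0.0, -0.1, 0.3]
finger_gap: 0.0002
grip_force: 0.0
clock: 23.93
tcp_pos: [0.3853, -0.2316, 0.2721]
orientation: [-0.0, 0.999, 0.032, -0.0]
wrist_force: [0.2, 0.6, -0.5]
finger_gap: 0.0003
grip_force: 0.0
0 lid edge bottom/strip top corners [[225.0, 241.0], [44.0, 396.0], [195.0, 256.0], [79.0, 354.0]]
0.05 lid edge bottom/strip top corners [[225.0, 234.0], [41.0, 390.0], [195.0, 250.0], [78.0, 348.0]]
```

View pics/s9.png

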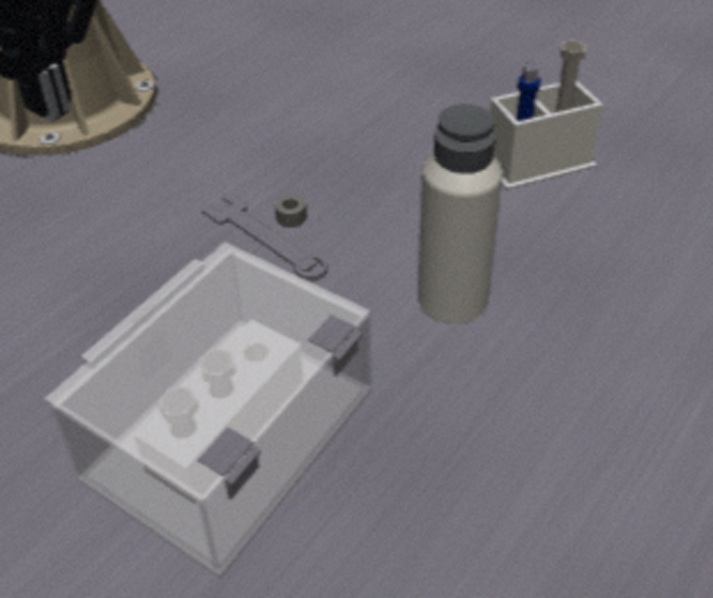

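The lid lies flat on the box, with front corners near (227,244) and (50,398), which fits an angle of 0. The long bolt stands in the caddy at (570,75) beside the adapter (527,90), both short bolts are in the rack, and the bottle, spanner and spacer are undisturbed.

```bash
python3 -c "
from workcell import env
print(env.hand_in())"
```

```text
the job is handed in; nothing more can be done
None
```

The long bolt stands head up in the caddy's empty pocket, the lid is fully closed without slamming, and the job was handed in at about 24 s with nothing else disturbed in the final picture; the hand-in gave no verdict.

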